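Lock the keyhole drill guide onto the jig board

TASK

Pick up the plywood drill guide with the blue block (the one with the keyhole opening), lower the wide part of its keyhole over the brass-headed stud of the green board until the plate lies on the board, then slide it back, block end first, until the stud is fully home at the end of the narrow slot and the guide lies flat within the white painted outline. Let go of it, and leave the look-alike guide with the orange block where it is.

Things in the scene. Friction and masses are not known exactly. Their poses are not given: they have to be found in the camera images.
- guide_grip (a point): Centre of the blue block (56 along x, 30 along y, 54 high) on the loose drill guide, a plywood plate 200 x 90 x 9 mm, 0.2 kg, flat on the bench. Grip the block across its 30 mm. Point: 36 mm above the plate's underside, 27 mm below the block's top. x runs along the plate towards the keyhole, z up. The plate spans x -50 to +150 mm, y +-45 mm from here.
- keyhole (a point): Centre of the keyhole's round entry hole, 52 mm wide, through the blue-block plate (mid-thickness), 74 mm along x from the block's centre; axes as there. Towards +x it narrows (taper ends at x = 38 mm) to a slot 20 mm wide, closed at x = 60 mm: the stud is fully home with its axis at x = 54 mm, that is 128 mm from the block's centre.
- stud (a point): Foot of the stud on its axis, on top of the fixed green board (18 mm thick, x -195 to +95, y +-85 mm from here). Steel shank 12 mm thick; brass head 30 mm wide, underside 18 and top 25 mm above the board. x along the board, z up. The white outline (216 x 106 mm) shows the locked guide: its x along the board's x, block on the -x side, before and after the slide.
- spare_grip (a point): Centre of the orange block of the loose look-alike guide: same plate, block, point and axes as the blue one, but with only a 20 mm round hole, too small for the stud. It lies on the other side of the green board from the blue one (either may be left or right). Leave it alone.
Not all that is in view belongs to the job. Leave any grey look-alike of the part that bears guide_grip alone.

How it is judged:
By the outcome, as a careful person would: the job done as asked, in the order asked, and still so for the second after the job is handed in, with the robot touching nothing.
It also fails if it takes over 38 s, if anything falls off the work surface, if the arm or the gripper's body presses on something with over 40 N, if the wrist force passes 120 N, or if a joint passes its speed limit or range.

ROBOT

A 6-joint arm with a two-finger parallel gripper is mounted at the origin on the work surface. World frame = base frame: x ahead of the robot, y to its left, z up, the work surface at z = 0. Lengths are in m, angles in degrees, forces in N, time in s.
With the tool pointing down it reaches from about 0.325 to 0.85 m from the base axis. Payload 15.5 kg.
Tool frame: the origin (TCP) lies between the finger pads; the fingertips stand 19 mm ahead of it and the grasp point (between the pads) is the TCP; z points along the fingers, y is the direction in which the jaws open and shut (so a half turn about z gives the same grasp; the last joint's range is limited). The gripper opens to 91 mm and grips with 3 to 60 N. Pads are 32 mm wide; open, the fingers measure 118 mm over their backs; the gripper's body (76 mm by 178 mm) begins 60 mm behind the grasp point.
Start: joints at [68.383, 28.281, 77.091, -0, 74.628, -5.472], TCP at [0.174, 0.6, 0.233] pointing down, gripper open.
Joint ranges: [-166.48, 166.48], [-47.26, 123.95], [12.59, 153.08], [-70.14, 250.14], [6.76, 159.57], [-176.63, 176.63]. Speed limits (degrees/s): [108.29, 108.29, 147.25, 172.46, 172.46, 172.46].

INTERFACE

Orientations are given as [roll, pitch, yaw] about the fixed x, y, z axes, in that order (R = Rz(yaw) Ry(pitch) Rx(roll)).
In Python, from station import robot, viewer gives the robot as it stands.
- The arm moves only by the tool arm_command, never from a script. Its argument "motion" is text: rows parted by semicolons, each of 7 numbers parted by spaces: the shift along the tool's x, y, z in m, then the turn, a rotation vector about the tool's x, y, z in degrees, then the gripper command: -1 is fully open, 1 is shut, values between are in proportion. In form: tx ty tz wx wy wz hand; .... A call has 1 to 5 rows; each row shifts and turns the commanded pose from where the row before left it, along the tool's axes as they then stand; what a row does not reach is not made up. A row lasts 1/8 s, in which the tool goes at most 62.5 mm and 10.7 degrees, less where a joint would pass 70% of its speed; a pose out of reach is approached as far as the arm can. A call with a gripper value outside its range is refused whole. The fingers move at their own pace and stop on an object; "newtons" is the grip in N (left out, the last holds). Time passes only in rows, so rows that do not move let the fingers close. It gives the time, the measured TCP pose, the force and the opening at its end, in the units of the state.
- robot.state(): the state, without advancing time (a new reading comes with each control period).
- viewer.camera(name): name is "side" or "top"; returns (picture, depth): 420x560x3 uint8, red, green, blue; 420x560 float32, m along the optical axis (not along the pixel's ray), 0 where there is no reading.
- viewer.camera_info(name): a dict with "camera_matrix" (3x3 intrinsics, pixels), "R" (3x3) and "t" (3): a world point X has camera coordinates R X + t. Camera axes: x right, y down, z forward; pixel columns grow to the right and rows downward; lengths in m; the calibration is good to about 2 mm. A picture is of the moment at which its call begins. camera_info takes no time and is no camera call.
- robot.hand_in(): hands the job in, once; it reports no verdict.
The state is a dict: "time_s": time; "qpos": joint angles; "dq": joint speeds; "tau": joint torques, N m; "tcp_pos": TCP position; "tool_rot": TCP orientation; "contact_force": force on the tool from outside, world axes, zero at the start; "torque": the same for the moment, N m; "grip_width": opening from 0.0 (shut) to 1.0 (fully open).
Only numpy, scipy, OpenCV 4.12 (cv2) and the standard library are available. Lean on these libraries where they do the work, as an engineer would, in place of code of your own. Each camera call takes 0.05 s, during which the arm holds its last target. There are 200 camera calls.

## Working session

There is one attempt and no reset: what is moved stays moved. The work goes in short steps, Python scripts to look and compute and a tool call to move; the robot and the scene stay as the last step left them, time stands still between calls to the robot, and variables do not carry over. Pictures are saved under pics/ and viewed, about 8 in all and at most 12, crops included, and the job is handed in when it is done.

Besides the shell and the picture viewer there is one more tool, called after "Call:" as name(argument=value, ...) on one line, values as JSON. arm_command: Moves the arm, as the interface text tells. Its arguments: {"type":"object","properties":{"motion":{"type":"string"},"newtons":{"type":"number"}},"required":["motion"]}

```bash
mkdir -p pics; cat > h.py <<'E'
import numpy as np,cv2
from station import robot,viewer
def cam(n):
    p,d=viewer.camera(n); i=viewer.camera_info(n)
    return p,d,np.array(i["camera_matrix"]),np.array(i["R"]),np.array(i["t"])
def ray(u,v,z,K,R,t):
    c=-R.T@t; d=R.T@np.linalg.solve(K,[u,v,1.]); return c+d*(z-c[2])/d[2]
def proj(X,K,R,t):
    p=K@(R@np.array(X)+t); return p[:2]/p[2]
E
python3 - <<'E'
from h import *
for n in("top","side"):
    p,d,K,R,t=cam(n); cv2.imwrite(f"pics/{n}1.png",p[:,:,::-1]); np.savez(f"{n}1.npz",p=p,d=d,K=K,R=R,t=t); print(n,-R.T@t,R[2])
print(robot.state())
E
```

```text
top [0.39023278 0.12316338 1.24424081] [ 0.15369666 -0.0080687  -0.98808513]
side [ 0.31540232 -0.67214805  0.9666743 ] [ 0.19507431  0.64336149 -0.74029184]
{'time_s': 0.1, 'qpos': array([ 6.83837769e+01,  2.83122236e+01,  7.71230619e+01, -6.51368778e-04,
        7.46267153e+01, -5.47108968e+00]), 'dq': array([-0.00691965, -0.09716524, -0.07047669,  0.02262497, -0.05435639,
        0.05300055]), 'tau': array([ 1.00691846e-03, -8.80236268e+01, -3.82547414e+01,  7.09913671e-02,
        4.80758026e-02, -4.88008175e-05]), 'tcp_pos': array([0.17367437, 0.60006487, 0.23239118]), 'tool_rot': array([-1.79938222e+02, -5.28634726e-03,  1.63855037e+02]), 'contact_force': array([-0.17310449, -0.14743817,  0.45847108]), 'torque': array([ 0.00231051, -0.0062788 , -0.05438501]), 'grip_width': 0.9977047138934143}
```

View pics/top1.png

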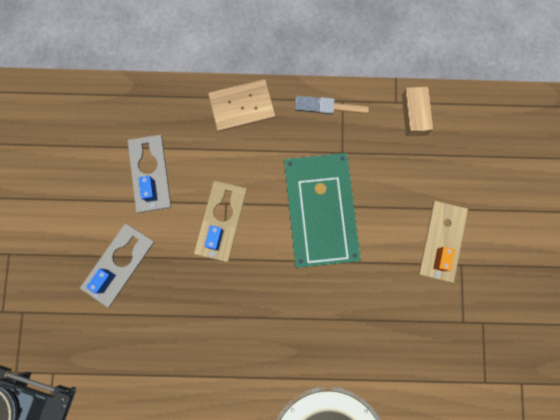

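View pics/side1.png

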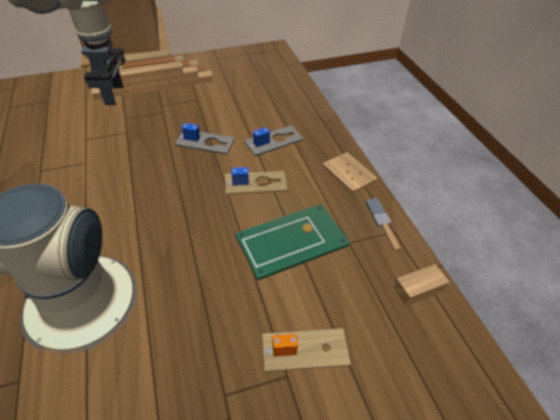

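The top view shows four candidates with a blue or orange block:
- Plywood plate with blue block at (213,238) and keyhole at (222,211). This one fits the description: plywood, blue block, keyhole.
- Grey look-alikes at (146,188) and (98,281), to be left alone.
- Orange spare at (447,258), to be left alone.

The stud head is at (320,188) on the green board.

```bash
cat > m.py <<'E'
from h import *
def hsv(p): return cv2.cvtColor(p,cv2.COLOR_RGB2HSV)
def pick(mask,near):
    n,l,s,c=cv2.connectedComponentsWithStats(mask.astype(np.uint8))
    k=min((i for i in range(1,n) if s[i,4]>15),key=lambda i:np.hypot(*(c[i]-near)))
    return (l==k),c[k],s[k,4]
def wrect(m,z,K,R,t):
    c=max(cv2.findContours(m.astype(np.uint8),0,cv2.CHAIN_APPROX_NONE)[0],key=cv2.contourArea)[:,0]
    w=np.array([ray(u,v,z,K,R,t)[:2] for u,v in c],np.float32)*1000
    (cx,cy),(a,b),_=r=cv2.minAreaRect(w); q=cv2.boxPoints(r); e=q[1]-q[0],q[2]-q[1]
    e=max(e,key=np.linalg.norm); return np.round([cx,cy,a,b,np.degrees(np.arctan2(e[1],e[0]))],1)
E
python3 - <<'E'
from m import *
f=np.load("top1.npz");p,K,R,t=f['p'],f['K'],f['R'],f['t'];H=hsv(p);h,s,v=[H[...,i].astype(int) for i in range(3)]
blue=(h>100)&(h<130)&(s>150)
m,c,a=pick(blue,(213,238));print("block top cam",c,a,ray(*c,.05,K,R,t),wrect(m,.063,K,R,t))
# bright top face
mt,c,_=pick(blue&(v>np.percentile(v[m],60)),(213,238));print("bright",c,ray(*c,.063,K,R,t))
print("key",ray(222.5,211,.009,K,R,t))
print([H[y,x].tolist() for x,y in((205,250),(235,195),(200,170),(213,238))])
ply=(h>10)&(h<30)&(v>150)&(s<150)
roi=np.zeros_like(ply);roi[170:270,185:255]=1
pm=(ply&roi)|m; print("plate",wrect(pm,.009,K,R,t))
g=(h>60)&(h<95)&(s>100)
gm,c,a=pick(g,(320,230));print("board",wrect(gm,.018,K,R,t))
br=(h>10)&(h<30)&(s>130)&(v>130);roi[:]=0;roi[178:198,310:331]=1
bm,c,a=pick(br&roi,(320,188));print("stud",c,a,ray(*c,.043,K,R,t))
w=(s<60)&(v>180);roi[:]=0;roi[165:270,290:360]=1
wm,c,a=pick(w&roi,(322,220));print("outline",a,wrect(wm,.018,K,R,t))
f2=np.load("side1.npz");p2,K2,R2,t2=f2['p'],f2['K'],f2['R'],f2['t'];H=hsv(p2);h,s,v=[H[...,i].astype(int) for i in range(3)]
roi[:]=0;roi[220:236,300:316]=1
bm,c,a=pick((h>10)&(h<30)&(s>130)&(v>130)&roi,(308,228));print("stud side",c,a,ray(*c,.041,K2,R2,t2))
a=cv2.resize(p[165:275,180:360],None,fx=4,fy=4,interpolation=2)
b=cv2.resize(p2[155:205,210:310],None,fx=7.2,fy=3.2)
cv2.imwrite("pics/crop1.png",a[:,:,::-1])
E
```

```text
block top cam [213.57399103 237.46188341] 223 [0.50906517 0.29756713 0.05      ] [508.1 296.1  31.1  53.2 -12.4]Traceback (most recent call last):
  File "<stdin>", line 6, in <module>
  File "m.py", line 5, in pick
    k=min((i for i in range(1,n) if s[i,4]>15),key=lambda i:np.hypot(*(c[i]-near)))
ValueError: min() iterable argument is empty
```

```bash
python3 - <<'E'
from m import *
f=np.load("top1.npz");p,K,R,t=f['p'],f['K'],f['R'],f['t'];H=hsv(p);h,s,v=[H[...,i].astype(int) for i in range(3)]
a=cv2.resize(p[165:275,180:360],None,fx=4,fy=4,interpolation=2)
cv2.imwrite("pics/crop1.png",a[:,:,::-1])
print("key",ray(222.5,211,.009,K,R,t))
print([H[y,x].tolist() for x,y in((203,250),(235,195),(200,170),(320,188),(314,181))])
blue=(h>100)&(h<130)&(s>150)
m,c,_=pick(blue,(213,238))
def go(name,f):
    try: print(name,f())
    except Exception as e: print(name,"fail",e)
roi=np.zeros_like(blue);roi[175:270,185:255]=1
go("plate",lambda:wrect(pick(((v>140)&(s<140)&roi)|m,(213,235))[0],.009,K,R,t))
go("board",lambda:wrect(pick((h>60)&(h<95)&(s>100),(320,230))[0],.018,K,R,t))
r2=np.zeros_like(blue);r2[178:198,310:331]=1
go("stud",lambda:[(c,a,ray(*c,.043,K,R,t)) for _,c,a in [pick((h>10)&(h<30)&(s>130)&r2,(320,188))]])
r3=np.zeros_like(blue);r3[165:270,290:360]=1
go("outline",lambda:wrect(pick((s<90)&(v>130)&r3,(322,220))[0],.018,K,R,t))
f=np.load("side1.npz");p,K,R,t=f['p'],f['K'],f['R'],f['t'];H=hsv(p);h,s,v=[H[...,i].astype(int) for i in range(3)]
r2[:]=0;r2[220:236,300:316]=1
go("studside",lambda:[(c,a,ray(*c,.041,K,R,t)) for _,c,a in [pick((h>10)&(h<30)&(s>130)&r2,(308,228))]])
E
```

```text
key [0.58355363 0.28331962 0.009     ]
[[21, 81, 186], [21, 79, 188], [17, 113, 151], [20, 141, 194], [80, 39, 169]]
plate [565.3 291.6 231.7 183.4   1.9]
board [566.9  19.9 201.8  92.    7.2]
stud [(array([319.90277778, 188.48611111]), np.int32(72), array([0.64314776, 0.03015504, 0.043     ]))]
outline [567.2  19.8 221.1 111.3   7.3]
studside [(array([307.01960784, 227.43137255]), np.int32(51), array([0.64238971, 0.02810573, 0.041     ]))]
```

View pics/crop1.png

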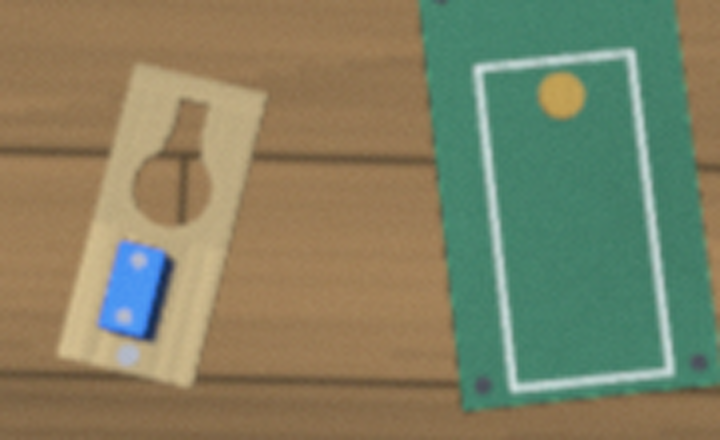

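The crop confirms the target: plywood plate, blue block at crop (133,287), keyhole at crop (172,188). The brass stud is at crop (562,95), inside the white outline. Next I compute the guide's yaw from its corners and the first move.

```bash
cat >> h.py <<'E'
def go(x,y,z,yaw):
    from scipy.spatial.transform import Rotation as Ro
    s=robot.state(); A=Ro.from_euler('xyz',s['tool_rot'],degrees=True); B=Ro.from_euler('xyz',[180,0,yaw],degrees=True)
    w=(A.inv()*B).as_rotvec(degrees=True)
    d=np.array([x,y,z])-s['tcp_pos']
    print("tcp",s['tcp_pos'].round(4),s['tool_rot'].round(2),"shift before turn",A.inv().apply(d).round(4),"after turn",B.inv().apply(d).round(4),"turn",w.round(2))
E
python3 - <<'E'
from h import *
f=np.load("top1.npz");K,R,t=f['K'],f['R'],f['t']
q=np.array([ray(180+x/4-.4,165+y/4-.4,.009,K,R,t)[:2] for x,y in((135,65),(267,95),(193,387),(58,355),(172,188))])*1000
print(q.round(1)); a=(q[0]+q[1])/2-(q[2]+q[3])/2; c=q[:4].mean(0); yaw=np.degrees(np.arctan2(a[1],a[0])); u=a/np.linalg.norm(a)
print("len",np.linalg.norm(a),"yaw",yaw,"centre",c,"block from plate",c-50*u,"from key",q[4]-74*u,"top",ray(213.25-.4,236.7-.4,.063,K,R,t))
b=c-50*u; go(b[0]/1000,b[1]/1000,.15,180+yaw)
E
```

```text
[[664.  311.1]
 [645.9 222.8]
 [452.  263.8]
 [470.6 352.1]
 [582.  283. ]]
len 197.96585056109453 yaw -11.956001620884637 centre [558.12408128 287.43514995] block from plate [509.20873272 297.79317464] from key [509.56767252 298.31806006] top [0.51063811 0.29760536 0.063     ]
tcp [0.1737 0.6001 0.2324] [-1.7994e+02 -1.0000e-02  1.6386e+02] shift before turn [-0.4064 -0.197   0.0826] after turn [-0.3909 -0.2262  0.0824] turn [-0.06 -0.01 -4.19]
```

Call:
arm_command(motion="0 0 0 0 0 -4.2 -1; -0.0435 -0.0251 0.009 0 0 0 -1; -0.0435 -0.0251 0.009 0 0 0 -1; -0.0435 -0.0251 0.009 0 0 0 -1; -0.0435 -0.0251 0.009 0 0 0 -1", newtons=25)

```text
time_s: 0.72
tcp_pos: [0.3241, 0.4648, 0.1964]
tool_rot: [-180.0, -0.0, 168.1]
contact_force: [0.1, -0.1, -0.2]
grip_width: 1.0
```

Call:
arm_command(motion="-0.0435 -0.0251 0.009 0 0 0 -1; -0.0435 -0.0251 0.009 0 0 0 -1; -0.0435 -0.0251 0.009 0 0 0 -1; -0.0435 -0.0251 0.009 0 0 0 -1; -0.0435 -0.0251 0.009 0 0 0 -1")

```text
time_s: 1.35
tcp_pos: [0.5111, 0.297, 0.1514]
tool_rot: [-180.0, -0.0, 168.1]
contact_force: [0.2, -0.1, -1.1]
grip_width: 0.998
```

```bash
python3 -c "
from h import *
go(.5098,.2979,.036,168)"
```

```text
tcp [0.5111 0.297  0.1514] [-1.7999e+02 -2.0000e-02  1.6805e+02] shift before turn [0.0014 0.0006 0.1154] after turn [0.0014 0.0006 0.1154] turn [-0.01 -0.02  0.05]
```

Call:
arm_command(motion="0.0014 0.0006 0.04 0 0 0 -1; 0 0 0.04 0 0 0 -1; 0 0 0.0245 0 0 0 -1; 0 0 0.010 0 0 0 -1; 0 0 0 0 0 0 1")

```text
time_s: 1.98
tcp_pos: [0.5087, 0.2992, 0.0373]
tool_rot: [-180.0, -0.0, 168.1]
contact_force: [0.1, 0.1, -0.4]
grip_width: 0.922
```

Call:
arm_command(motion="0 0 0 0 0 0 1; 0 0 0 0 0 0 1; 0 0 0 0 0 0 1; 0 0 0 0 0 0 1; 0 0 0 0 0 0 1", newtons=40)

```text
time_s: 2.6
tcp_pos: [0.5088, 0.2992, 0.0375]
tool_rot: [180.0, 0.0, 168.1]
contact_force: [0.1, -0.1, -0.3]
grip_width: 0.373
```

Call:
arm_command(motion="0 0 0 0 0 0 1; 0 0 0 0 0 0 1; 0 0 0 0 0 0 1; 0 0 0 0 0 0 1")

```text
time_s: 3.1
tcp_pos: [0.5088, 0.2992, 0.0375]
tool_rot: [180.0, 0.0, 168.1]
contact_force: [-0.8, -0.8, 2.8]
grip_width: 0.327
```

Call:
arm_command(motion="0 0 -0.015 0 0 0 1; 0 0 -0.03 0 0 0 1; 0 0 -0.04 0 0 0 1; 0 0 -0.03 0 0 0 1; 0 0 0 0 0 0 1")

```text
time_s: 3.72
tcp_pos: [0.5099, 0.2997, 0.1552]
tool_rot: [179.8, 0.2, 168.1]
contact_force: [-0.6, -0.5, -2.0]
grip_width: 0.328
```

```bash
python3 - <<'E'
from h import *
import math
a=math.radians(7.3)
go(.6435-.074*math.cos(a),.0297-.074*math.sin(a),.15,187.3)
for n in("top","side"):
    p,d,K,R,t=cam(n); np.savez(f"{n}2.npz",p=p,d=d,K=K,R=R,t=t)
    cv2.imwrite(f"pics/{n}2.png",p[:,:,::-1])
E
```

```text
tcp [0.5099 0.2997 0.1552] [179.85   0.21 168.05] shift before turn [-0.1167 -0.2609  0.005 ] after turn [-0.0242 -0.2848  0.0052] turn [  0.12   0.23 -19.25]
```

View pics/side2.png

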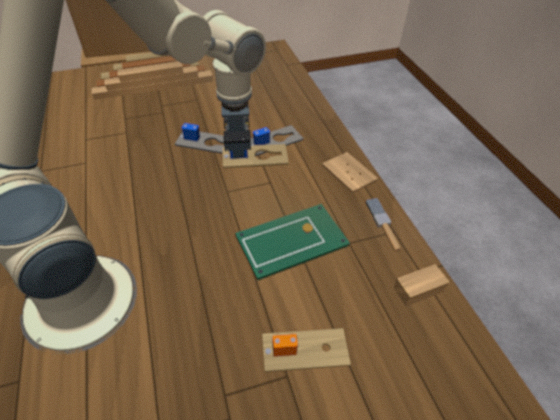

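The side view shows the guide lifted level, plate at (255,155), with the spare and grey guides undisturbed. I carry it over to the stud.

Call:
arm_command(motion="0 0 0 0 0 -6.4 1; 0 0 0 0 0 -6.4 1; 0 0 0 0 0 -6.4 1; -0.003 -0.035 0 0 0 0 1; -0.003 -0.035 0 0 0 0 1")

```text
time_s: 4.45
tcp_pos: [0.5228, 0.2296, 0.151]
tool_rot: [-180.0, -0.1, -172.7]
contact_force: [0.4, 0.4, -2.5]
grip_width: 0.325
```

Call:
arm_command(motion="-0.004 -0.045 0 0 0 0 1; -0.004 -0.045 0 0 0 0 1; -0.004 -0.045 0 0 0 0 1; -0.003 -0.045 0.01 0 0 0 1; -0.003 -0.035 0.01 0 0 0 1")

```text
time_s: 5.08
tcp_pos: [0.568, 0.0177, 0.1309]
tool_rot: [180.0, -0.1, -172.8]
contact_force: [0.0, -0.4, -1.9]
grip_width: 0.327
```

Call:
arm_command(motion="0 0 0.01 0 0 0 1; 0 0 0.01 0 0 0 1; 0 0 0 0 0 0 1")

```text
time_s: 5.45
tcp_pos: [0.5677, 0.0205, 0.1113]
tool_rot: [180.0, -0.1, -172.7]
contact_force: [-0.5, 0.2, -3.5]
grip_width: 0.326
```

```bash
python3 - <<'E'
from h import *
import math
a=math.radians(7.3)
go(.6435-.074*math.cos(a),.0297-.074*math.sin(a),.1,187.3)
ims=[]
for n in("top","side"):
    p,d,K,R,t=cam(n); np.savez(f"{n}3.npz",p=p,d=d,K=K,R=R,t=t)
    c=proj([.62,.03,.06],K,R,t).astype(int); print(n,c)
    ims.append(cv2.resize(p[c[1]-60:c[1]+60,c[0]-60:c[0]+60],(400,400),interpolation=2))
cv2.imwrite("pics/c3.png",np.hstack(ims)[:,:,::-1])
E
```

```text
tcp [0.5677 0.0205 0.1113] [ 1.7997e+02 -1.3000e-01 -1.7268e+02] shift before turn [-0.0024 -0.0005  0.0113] after turn [-0.0024 -0.0005  0.0113] turn [ 0.03 -0.13  0.02]
top [320 196]
side [299 224]
```

View pics/c3.png

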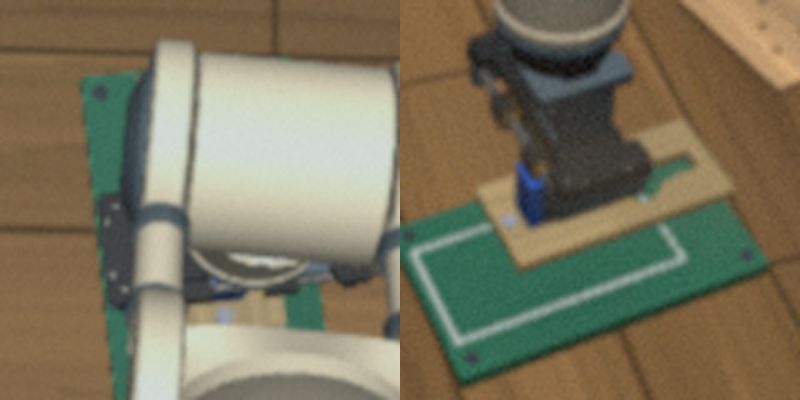

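Side view: the plate is held level over the board, aligned with the outline. Corners in the right half are at (80,187), (120,268), (335,190), (290,120). I check the plate pose from these.

```bash
python3 - <<'E'
from h import *
f=np.load("side3.npz");K,R,t=f['K'],f['R'],f['t']
W=lambda x,y,z:ray(239+x*.3-.35,164+y*.3-.35,z,K,R,t)[:2]*1000
zt=.1113-.0375+.009
p=f['p'];h,s,v=[c.astype(int) for c in cv2.split(cv2.cvtColor(p,cv2.COLOR_RGB2HSV))]
q=np.array([W(x,y,zt) for x,y in((290,120),(335,188),(120,265),(80,187))])
print(q.round(1)); a=(q[0]+q[1])/2-(q[2]+q[3])/2; u=a/np.linalg.norm(a);c=q.mean(0)
yaw=np.degrees(np.arctan2(a[1],a[0]));k=c+24*u
print("len",np.linalg.norm(a),"yaw",yaw,"centre",c,"block",c-50*u,"key",k,"slot end",W(291,157,zt))
E
```

```text
[[716.9  80.2]
 [723.5  -4.2]
 [525.6 -29.8]
 [517.8  58.7]]
len 199.86498692409572 yaw 6.7617445898373445 centre [620.95027374  26.19825078] block [571.29805659  20.31120299] key [644.78333798  29.02403373] slot end [701.19133668  39.1240092 ]
```

The keyhole is estimated at (0.645, 0.029) and the stud at (0.6435, 0.030), so they are well within clearance. I lower the guide.

Call:
arm_command(motion="0 0 0.015 0 0 0 1; 0 0 0.015 0 0 0 1; 0 0 0.01 0 0 0 1; 0 0 0.008 0 0 0 1; 0 0 0 0 0 0 1")

```text
time_s: 6.18
tcp_pos: [0.5683, 0.0195, 0.0638]
tool_rot: [180.0, -0.1, -172.7]
contact_force: [0.1, 0.4, -2.3]
grip_width: 0.323
```

Call:
arm_command(motion="0 0 0.004 0 0 0 1; 0 0 0.002 0 0 0 1; 0 0 0.001 0 0 0 1; 0 0 0 0 0 0 1")

```text
time_s: 6.68
tcp_pos: [0.5686, 0.0195, 0.0575]
tool_rot: [-180.0, 0.0, -172.7]
contact_force: [-0.2, -0.0, -2.9]
grip_width: 0.326
```

```bash
python3 - <<'E'
from h import *
s=robot.state(); print(s['tcp_pos'],s['tool_rot'],s['contact_force'],s['torque'])
p,d,K,R,t=cam("side"); np.savez("side4.npz",p=p,d=d,K=K,R=R,t=t)
cv2.imwrite("pics/c4.png",cv2.resize(p[170:280,230:350],(720,600)[:2],interpolation=2)[:,:,::-1])
E
```

```text
[0.56864285 0.01950206 0.05745513] [-1.79999867e+02  3.71100004e-03 -1.72748443e+02] [-0.16084112 -0.00360196 -2.85526776] [0.01639315 0.07706676 0.01482052]
```

View pics/c4.png

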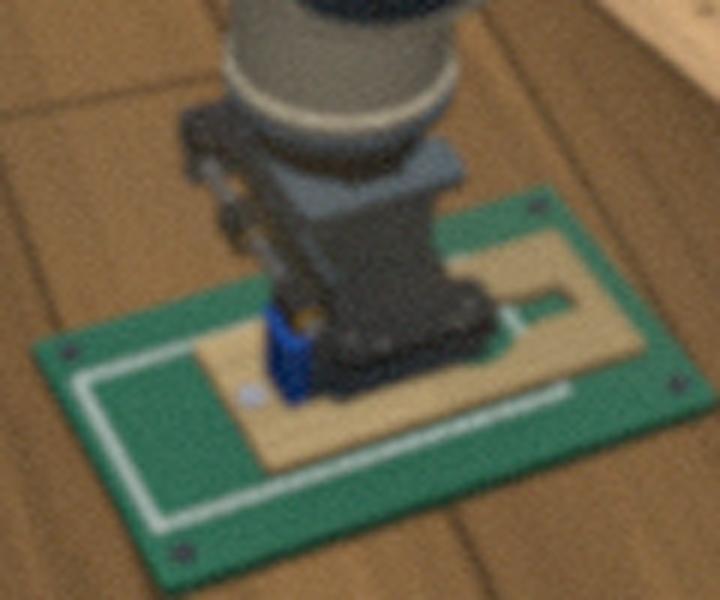

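The plate is over the board and aligned, with the stud hidden behind the gripper. There is no contact force yet, so I lower it to contact.

Call:
arm_command(motion="0 0 0.001 0 0 0 1; 0 0 0 0 0 0 1; 0 0 0.001 0 0 0 1; 0 0 0 0 0 0 1")

```text
time_s: 7.22
tcp_pos: [0.5687, 0.0195, 0.0554]
tool_rot: [-180.0, 0.0, -172.7]
contact_force: [-1.3, -0.2, -0.5]
grip_width: 0.329
```

Call:
arm_command(motion="0 0 0.001 0 0 0 1; 0 0 0 0 0 0 1; 0 0 0 0 0 0 1")

```text
time_s: 7.6
tcp_pos: [0.5687, 0.0195, 0.0554]
tool_rot: [-180.0, 0.0, -172.7]
contact_force: [-5.1, -0.4, 20.3]
grip_width: 0.326
```

Contact is at TCP z = 0.0554, the expected board height, with 20 N. I ease off and slide back.

Call:
arm_command(motion="0 0 -0.0008 0 0 0 1; 0.007 0 0 0 0 0 1; 0.01 0 0 0 0 0 1; 0.01 0 0 0 0 0 1; 0 0 0 0 0 0 1")

```text
time_s: 8.22
tcp_pos: [0.5403, 0.0159, 0.0554]
tool_rot: [180.0, -0.1, -172.7]
contact_force: [-5.1, -1.8, 12.5]
grip_width: 0.327
```

Call:
arm_command(motion="0.008 0 0 0 0 0 1; 0.008 0 0 0 0 0 1; 0.006 0 0 0 0 0 1; 0 0 0 0 0 0 1")

```text
time_s: 8.72
tcp_pos: [0.519, 0.0131, 0.0554]
tool_rot: [-180.0, -0.0, -172.7]
contact_force: [-1.8, -0.9, 10.5]
grip_width: 0.327
```

Call:
arm_command(motion="0.002 0 0 0 0 0 1; 0 0 0 0 0 0 1; 0.001 0 0 0 0 0 1; 0 0 0 0 0 0 1; 0 0 0 0 0 0 1")

```text
time_s: 9.35
tcp_pos: [0.517, 0.0128, 0.0555]
tool_rot: [-180.0, 0.1, -172.7]
contact_force: [4.3, 0.5, 5.3]
grip_width: 0.325
```

Call:
arm_command(motion="0.001 0 0 0 0 0 1; 0 0 0 0 0 0 1; 0 0 0 0 0 0 1")

```text
time_s: 9.72
tcp_pos: [0.5167, 0.0128, 0.0555]
tool_rot: [-180.0, 0.1, -172.8]
contact_force: [8.0, 1.6, 3.0]
grip_width: 0.332
```

Call:
arm_command(motion="0.001 0 0 0 0 0 1; 0 0 0 0 0 0 1; 0 0 0 0 0 0 1")

```text
time_s: 10.1
tcp_pos: [0.5165, 0.0127, 0.0556]
tool_rot: [-180.0, 0.2, -172.8]
contact_force: [12.2, 3.6, -1.0]
grip_width: 0.326
```

The x force is rising while the TCP stalls at x = 0.5165, exactly the predicted home position. I relieve the load and release.

Call:
arm_command(motion="-0.0015 0 0.0005 0 0 0 1; 0 0 0 0 0 0 1; 0 0 0 0 0 0 -0.2; 0 0 0 0 0 0 -0.2; 0 0 0 0 0 0 -0.2")

```text
time_s: 10.72
tcp_pos: [0.516, 0.0129, 0.0545]
tool_rot: [180.0, -0.1, -172.7]
contact_force: [-0.2, -0.1, 0.1]
grip_width: 0.593
```

Call:
arm_command(motion="0 0 0 0 0 0 -0.2; 0 0 0 0 0 0 -0.2; 0 0 0 0 0 0 -0.2; 0 0 0 0 0 0 -0.2; 0 0 0 0 0 0 -0.2")

```text
time_s: 11.35
tcp_pos: [0.5165, 0.0129, 0.0547]
tool_rot: [-180.0, -0.0, -172.7]
contact_force: [-0.4, -0.9, -0.3]
grip_width: 0.601
```

Call:
arm_command(motion="0 0 -0.02 0 0 0 -0.2; 0 0 -0.04 0 0 0 -0.2; 0 0 -0.05 0 0 0 -0.2; 0 0.03 -0.05 0 0 0 -0.2; 0 0.05 0 0 0 0 -0.2")

```text
time_s: 11.98
tcp_pos: [0.5085, 0.0924, 0.2184]
tool_rot: [-180.0, 0.4, -172.9]
contact_force: [0.8, 0.6, -0.6]
grip_width: 0.602
```

Call:
arm_command(motion="0 -0.05 0 0 0 0 -0.2; 0 -0.05 0 0 0 0 -0.2; 0 -0.05 0 0 0 0 -0.2; 0 -0.05 0 0 0 0 -0.2; 0 -0.05 0 0 0 0 -0.2")

```text
time_s: 12.6
tcp_pos: [0.5379, -0.1574, 0.2147]
tool_rot: [180.0, 0.0, -172.7]
contact_force: [1.5, 0.1, 0.8]
grip_width: 0.596
```

Call:
arm_command(motion="0 -0.05 0 0 0 0 -0.2; 0 -0.05 0 0 0 0 -0.2; 0 0 0 0 0 0 -0.2")

```text
time_s: 12.98
tcp_pos: [0.5507, -0.2582, 0.2144]
tool_rot: [-180.0, 0.0, -172.9]
contact_force: [0.4, 0.9, 0.3]
grip_width: 0.6
```

```bash
python3 - <<'E'
from h import *
s=robot.state(); print(s['time_s'],s['tcp_pos'],s['contact_force'])
ims=[]
for n in("top","side"):
    p,d,K,R,t=cam(n); np.savez(f"{n}5.npz",p=p,d=d,K=K,R=R,t=t)
    c=proj([.57,.02,.02],K,R,t).astype(int); print(n,c)
    ims.append(cv2.resize(p[c[1]-65:c[1]+65,c[0]-65:c[0]+65],(400,400),interpolation=2))
cv2.imwrite("pics/c5.png",np.hstack(ims)[:,:,::-1])
E
```

```text
12.975 [ 0.55068275 -0.25822575  0.21437619] [0.38028153 0.94993452 0.30383988]
top [322 217]
side [283 239]
```

View pics/c5.png

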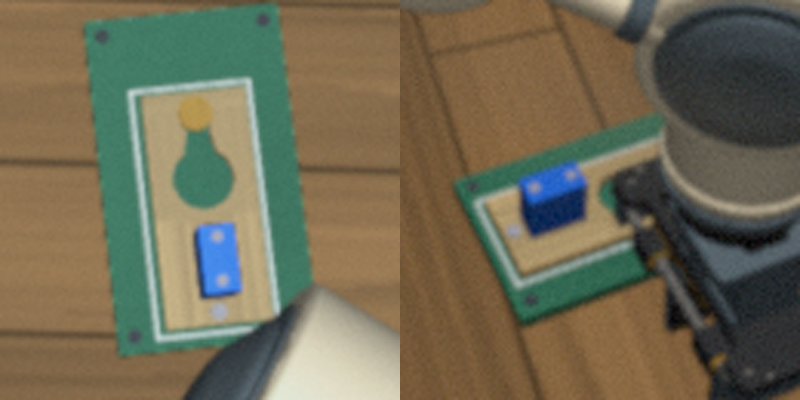

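The top view shows the guide inside the outline, with the brass head at (195,112) at the slot's end and the block at (219,260). I check the numbers.

```bash
python3 - <<'E'
from m import *
f=np.load("top5.npz");p,K,R,t=f['p'],f['K'],f['R'],f['t'];h,s,v=[c.astype(int) for c in cv2.split(hsv(p))]
roi=np.zeros_like(h);roi[177:268,296:362]=1
ply=(h>10)&(h<32)&(s>40)&(v>120)&(roi>0)
a=np.radians(7.3);U=np.array([[np.cos(a),np.sin(a)],[-np.sin(a),np.cos(a)]]);S=np.array([643.5,29.7])
m=pick(ply,(322,195))[0]
c=max(cv2.findContours(m.astype(np.uint8),0,1)[0],key=cv2.contourArea)[:,0]
w=np.array([U@(ray(x,y,.027,K,R,t)[:2]*1000-S) for x,y in c])
print("plate in stud frame x",w.min(0),w.max(0),"expect -178..22, +-45")
mm=pick((h>100)&(h<130)&(s>150),(328,236));print("block",U@(ray(*mm[1],.072,K,R,t)[:2]*1000-S),"expect -128,0")
for xr in((-40,10),(-150,-60)):
    k=(w[:,0]>xr[0])&(w[:,0]<xr[1]); print(xr,"y edges",np.median(w[k&(w[:,1]>30),1]),np.median(w[k&(w[:,1]<-30),1]))
d=f['d'];print("tilt: plate z at pts")
for X in((10,30),(10,-30),(-100,32),(-100,-32),(-165,20)):
    P=U.T@np.array(X)+S;u,vv=proj([*P/1000,.027],K,R,t);i,j=int(round(vv)),int(round(u));z=np.median(d[i-1:i+2,j-1:j+2])
    print(X,((R.T@(np.linalg.solve(K,[u,vv,1])*z-t))*1000).round(1)[2])
E
```

```text
plate in stud frame x [-177.23636376  -46.33395373] [21.75949507 43.62309462] expect -178..22, +-45
block [-128.47349887   -0.43245854] expect -128,0
(-40, 10) y edges 41.372366769305295 -44.31375697106277
(-150, -60) y edges 41.892398032873274 -44.74806294838621
tilt: plate z at pts
(10, 30) 27.5
(10, -30) 26.8
(-100, 32) 28.0
(-100, -32) 27.3
(-165, 20) 28.1
```

The plate is home (x −177 to 22 against −178 to 22 expected), centred to about 1.5 mm, and flat at z ≈ 27 mm. I hand in.

```bash
python3 -c "
from h import *
print(robot.hand_in())"
```

```text
the job is handed in; nothing more can be done
None
```

I picked up the plywood guide with the blue block, lowered its keyhole over the stud and slid it back about 52 mm. It stopped against the end of the slot at about 12 N. I then let go, moved the arm clear and handed the job in at about 13 s.

**Last checks (after release):**
- **Position:** the plate spans x −177 to +22 mm from the stud (expected −178 to +22), and the block's centre is 128.5 mm from the stud (expected 128). The plate is about 1.5 mm off centre sideways and lies inside the white outline.
- **Flatness:** its top is at z = 27–28 mm, where flat on the board is 27 mm.
- **Contact:** the gripper was open and clear of everything, with forces under 1 N. The highest force in any move report was about 20 N, when the plate touched the board.
- **Other guides:** I never reached for the orange or grey guides, and they looked undisturbed in the picture taken after the lift. I did not measure them again at the end.

No check failed. The 2–3 mm grip offset I estimated before lowering did not hold: the guide reached home at the position predicted with no offset.

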